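Clear the jar and hold the bottle-pen gate ajar

TASK

Stand the jar that is in front of the bottle pen's gate upright in the empty steel tray, without tipping or dropping it. Then unbolt the gate: its sagging bolt hangs behind the bent-up lip of the keeper, so lift the bolt by its handle while you draw it clear, and use the handle to pull the self-closing gate open until there is a gap of about 10 cm at its free edge. Finish while still holding the gate ajar there by the bolt handle, and leave the tube rack, the beaker and the tin where they stand.

Things in the scene. Friction and masses are not known exactly. Their poses are not given: they have to be found in the camera images.
- jar_centre (a point): centre (half-way up, 42.5 mm above its underside) of the amber glass screw-top jar that stands upright loose on the bench about 120 mm in front of the gate: body 56 mm in diameter up to 55 mm high, then a shoulder and a black cap 50 mm in diameter, 85 mm high in all, about 0.25 kg; its z axis points up along the jar
- jar: the same jar, origin at the centre of its underside
- tray: square open steel drip tray, fixed, 150 x 150 mm outside, walls 5 mm thick and 18 mm high, inner floor 5 mm above the bench; origin at the centre of its underside, x and y along its sides; it stands left or right of the pen, in front
- bolt_handle: upright handle of the gate's bolt: dark steel cylinder 18 mm in diameter, 40 mm high, free all round, on an 8 mm stem rising from the rod; origin at its centre, 170 mm above the bench with the bolt down (top of the gate: 145 mm). It turns with the gate: +y points along the gate to the hinge, the way the bolt is drawn; -x points out of the pen, the way the gate opens; z up
- bolt (a joint): how far the bolt is drawn, m: 0 fully shot, 0.045 at its stop (1 N of friction, stays where left). The rod's downturned tip hangs 9 mm below the top of the keeper's lip: not raised, it is stopped at 0.012; raised by more than 9 mm it passes over, and from 0.026 on it may sink again. Below 0.03 it locks the gate
- bolt_lift (a joint): how far the bolt (rod and handle, 0.14 kg) is raised straight up in its worn straps, m: 0 sagging at the bottom of its play, 0.018 at the top; it sinks back when let down
- gate (a joint): gate angle, rad: 0 shut, grows as the gate swings out towards the front (seen from above it turns clockwise), stop at 1.2. A spring shuts it: 0.3 N m at 0, 0.6 N m at 0.5 rad. The free edge is 238 mm from the hinge, so 0.42 rad makes a gap of 100 mm
- gate_hinge (a point): point on the gate's upright hinge line, 145 mm above the bench, at the left end of the gate seen from the robot; the bolt handle's axis stands 27 mm in front of the hinge line and, along the gate, 170 mm from it when the bolt is shot, less as it is drawn
- gate_edge (a point): top front corner of the gate's free edge, at the right end of the gate seen from the robot, 145 mm above the bench; 238 mm from the hinge along the gate and 7 mm in front of the hinge line
- tube_rack: bystander: white plastic rack of capped test tubes, 90 x 130 mm, 100 mm high, loose, on the other side from the tray; origin at the centre of its underside
- beaker: bystander: white plastic beaker, 70 mm in diameter, 85 mm high, loose, left of the pen; origin at the centre of its underside
- tin: bystander: round aluminium tin, 60 mm in diameter, 70 mm high, loose, right of the pen; origin at the centre of its underside

How it is judged:
By the outcome, as a careful person would: the job done as asked, in the order asked, and still so for the second after the job is handed in, while the arm keeps its last pose, push and grip.
It also fails if it takes over 48 s, if anything falls off the work surface, if the arm or the gripper's body presses on something with over 40 N, if the wrist force passes 120 N, or if a joint passes its speed limit or range.

ROBOT

A 6-joint arm with a two-finger parallel gripper is mounted at the origin on the work surface. World frame = base frame: x ahead of the robot, y to its left, z up, the work surface at z = 0. Lengths are in mm, angles in degrees, forces in N, time in s.
With the tool pointing down it reaches from about 350 to 850 mm from the base axis. Payload 8.1 kg.
Tool frame: the origin (TCP) lies midway between the tips of the shut fingers; the grasp point (between the pads) lies 19 mm behind it (r.pinch_z is the distance from the TCP to the grasp point, in mm); z points along the fingers, y is the line along which they close (so a half turn about z gives the same grasp; the last joint's range is limited). The gripper opens to 85 mm and grips with 20 to 120 N. Pads are 22 mm wide; open, the fingers measure 114 mm over their backs; the gripper's body (76 mm by 85 mm) begins 54 mm behind the grasp point. The pads swing forward as they close: fully open they stand 13 mm farther back than shut.
Start: joints at [-68.033, 7.471, 85.268, -0, 87.261, -4.893], TCP at [271.109, -535.262, 231.292] pointing down, gripper open.
Joint ranges: [-169.43, 169.43], [-51.17, 129.36], [1.28, 143.12], [-76.62, 256.62], [0, 156.53], [-152.29, 152.29]. Speed limits (degrees/s): [136.94, 136.94, 159.86, 180, 180, 180].

INTERFACE

Orientations are given as [roll, pitch, yaw] about the fixed x, y, z axes, in that order (R = Rz(yaw) Ry(pitch) Rx(roll)).
In Python, from bench import sensors, optics, job, r gives the robot as it stands.
- The arm moves only by the tool play_rows, never from a script. Its argument "motion" is a list that holds one entry, the list of rows, each a list of 6 numbers: the shift along the tool's x, y, z in cm, then the turn, a rotation vector about the tool's x, y, z in degrees. In form: [[[x, y, z, ax, ay, az], ...]]. A call has 1 to 5 rows; each row is the pose to reach, as a shift and turn from the pose commanded when the call began, along the tool's axes at that moment; what a row does not reach only later rows make up. A row lasts 1/10 s, in which the tool goes at most 50 mm and 8.59 degrees, less where a joint would pass 70% of its speed; a pose out of reach is approached as far as the arm can. A call with a gripper value outside its range is refused whole. "jaw" is the opening, from 0 (shut) to 1 (fully open), set as the call begins (left out, the last holds). The fingers move at their own pace and stop on an object; "squeeze" is the grip in N (left out, the last holds). Time passes only in rows, so rows that repeat a pose let the fingers close. It gives the time, the measured TCP pose, the force, the opening and the grip force at its end, in the units of the state.
- sensors.sense(): the state, without advancing time (a new reading comes with each control period).
- optics.snapshot(name): name is "scene" or "side" or "wrist"; returns a dict with "pixels" (400x640x3 uint8, red, green, blue), "mtx" (3x3 intrinsics, pixels), "k1" (the pictures are not rectified: a ray, as slopes to the right and down, at radius r is drawn at 1 + k1 r^2 times it, then the intrinsics apply), "R" (3x3) and "t" (3): a world point X has camera coordinates R X + t; the wrist camera has in their place "T_tool_cam" (4x4, takes a point from camera to tool coordinates, whose origin is the TCP and whose axes are the flange's). Camera axes: x right, y down, z forward; pixel columns grow to the right and rows downward; lengths in mm; the calibration is good to about 2 mm. A picture is of the moment at which its call begins: read the wrist's pose just before it. There is no depth.
- job.hand_in(): hands the job in; it is judged then, once.
The state is a dict: "time": time; "joint_pos": joint angles; "qd": joint speeds; "joint_efforts": joint torques, N m; "tool_pos": TCP position; "tcp_rot": TCP orientation; "ft_force": force on the tool from outside, world axes, zero at the start; "wrist_torque": the same for the moment, N m; "finger_gap": finger opening in mm; "grip_force": force on a finger pad.
Only numpy, scipy, OpenCV 4.12 (cv2) and the standard library are available. Lean on these libraries where they do the work, as an engineer would, in place of code of your own. Each camera call takes 0.05 s, during which the arm holds its last target. There are 200 camera calls.

## Working session

There is one attempt and no reset: what is moved stays moved. The work goes in short steps, Python scripts to look and compute and a tool call to move; the robot and the scene stay as the last step left them, time stands still between calls to the robot, and variables do not carry over. Pictures are saved under pics/ and viewed, at most 10 in all, crops included, and the job is handed in when it is done.

Besides the shell and the picture viewer there is one more tool, called after "Call:" as name(argument=value, ...), one argument or row to a line, values as JSON. play_rows: Moves the arm, as the interface text tells. Its arguments: {"type":"object","properties":{"motion":{"type":"array","items":{"type":"array","items":{"type":"array","items":{"type":"number"}}}},"jaw":{"type":"number"},"squeeze":{"type":"number"}},"required":["motion"]}

```bash
ls; mkdir -p pics
python3 - <<'E'
from bench import sensors, optics, job, r
import cv2,numpy as np
print(sensors.sense())
for n in ("scene","side"):
    s=optics.snapshot(n); cv2.imwrite(f"pics/{n}0.png",s["pixels"][:,:,::-1]); np.savez(f"pics/{n}0.npz",**s)
    print(s["mtx"],s["k1"],s["R"],s["t"])
s=optics.snapshot("wrist");print(s["mtx"],s["k1"],s["T_tool_cam"])
E
```

```text
pics
{'time': 0.0, 'joint_pos': array([-6.80343379e+01,  7.51538606e+00,  8.53294753e+01,  4.68806738e-04,
        8.72599037e+01, -4.89356080e+00]), 'qd': array([ 0.04495005, -0.04226476, -0.04077318, -0.0809734 , -0.00996158,
        0.08851303]), 'joint_efforts': array([ 1.74594454e-03, -5.69387591e+01, -5.00550342e+01,  1.85681802e-04,
        1.48278050e-02, -4.76329819e-05]), 'tool_pos': array([ 270.89508703, -534.75974874,  230.239637  ]), 'tcp_rot': array([-1.79895657e+02, -9.40349801e-03,  2.68591915e+01]), 'ft_force': array([0.03367667, 0.68880048, 0.42864903]), 'wrist_torque': array([-0.02157176, -0.01786785,  0.01355374]), 'grip_force': 0.0, 'finger_gap': 85.19083777121612}
[[424.00403238   0.         326.73776619]
 [  0.         424.00403238 196.0853398 ]
 [  0.           0.           1.        ]] -0.08370590254944077 [[-0.46058922  0.88750387 -0.01394427]
 [ 0.77302954  0.39336075 -0.4976873 ]
 [-0.43621428 -0.24000874 -0.86724443]] [ 251.98390991 -388.72840746 1276.01678807]
[[444.77696767   0.         316.66795749]
 [  0.         444.77696767 188.28574533]
 [  0.           0.           1.        ]] -0.08383069771068191 [[-0.99379986 -0.11094368  0.00730345]
 [-0.06986759  0.57205388 -0.8172349 ]
 [ 0.08648908 -0.8126782  -0.57625844]] [ 578.26828004  137.30284815 1248.11158255]
[[284.94123825   0.         319.9299758 ]
 [  0.         284.94123825 194.73790647]
 [  0.           0.           1.        ]] 0.01195882469601054 [[ 1.15507497e-03 -9.57557550e-01 -2.88239837e-01  7.26598986e+01]
 [ 9.99998876e-01  1.38172397e-03 -5.82870670e-04 -7.60059501e-01]
 [ 9.56400103e-04 -2.88238839e-01  9.57558070e-01 -1.43895219e+02]
 [ 0.00000000e+00  0.00000000e+00  0.00000000e+00  1.00000000e+00]]
```

View pics/scene0.png

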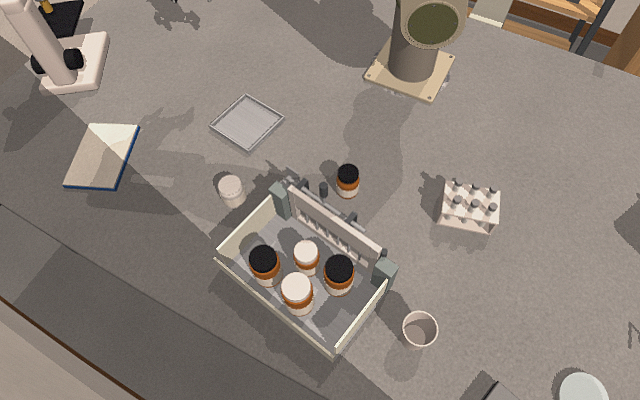

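View pics/side0.png

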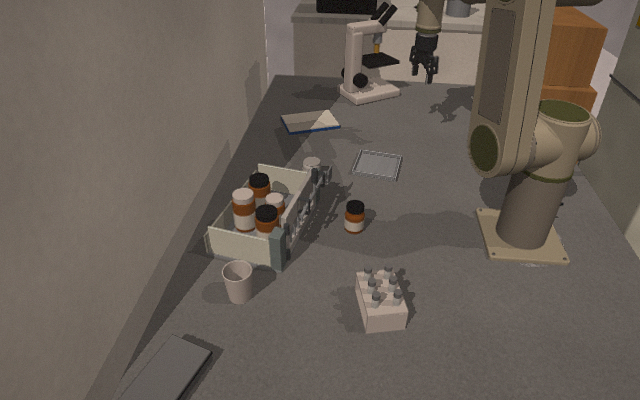

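The scene picture shows the jar cap at about (348,172), the tray corners near (246,95), (284,121), (250,151) and (209,124), and the bolt handle at about (324,188). The gate runs from (288,190) to (382,262), with the hinge at its right end in the image. In the side picture the jar cap is at (355,206) and the handle is near (325,175). I'll zoom in on the gate and measure.

```bash
cat > h.py <<'E'
import numpy as np, cv2
from scipy.spatial.transform import Rotation as Ro
def load(n): return dict(np.load(n))
def ray(s,uv):
    k=float(s["k1"]); d=np.array([k,0,0,0.])
    p=cv2.undistortPoints(np.array([[uv]],float),s["mtx"],d)[0,0]
    R,t=s["R"],s["t"]; return -R.T@t, R.T@np.r_[p,1]
def at_z(s,uv,z):
    c,d=ray(s,uv); return c+d*(z-c[2])/d[2]
def tri(s1,u1,s2,u2):
    c,d=ray(s1,u1);e,f=ray(s2,u2)
    ab=np.linalg.lstsq(np.c_[d,-f],e-c,rcond=None)[0]
    p,q=c+d*ab[0],e+f*ab[1]; return (p+q)/2,np.linalg.norm(p-q)
def proj(s,X):
    X=np.atleast_2d(X).astype(float)
    return cv2.projectPoints(X,cv2.Rodrigues(s["R"])[0],s["t"],s["mtx"],np.array([float(s["k1"]),0,0,0]))[0][:,0]
def wrist(optics,sensors):
    st=sensors.sense(); s=optics.snapshot("wrist")
    T=np.eye(4);T[:3,:3]=Ro.from_euler("xyz",st["tcp_rot"],degrees=True).as_matrix();T[:3,3]=st["tool_pos"]
    W=np.linalg.inv(T@s["T_tool_cam"]); s["R"]=W[:3,:3];s["t"]=W[:3,3];s.pop("T_tool_cam"); return s
E
python3 - <<'E'
from h import *
np.set_printoptions(precision=1,suppress=True)
a=load("pics/scene0.npz");b=load("pics/side0.npz")
print("tray",[at_z(a,p,18)[:2] for p in [(246,95),(284,121),(250,151),(209,124)]])
print("jar",at_z(a,(348,172),85),at_z(b,(355,206),85))
print("handle",at_z(a,(323.5,184),190),at_z(b,(327,167),190))
print("rack",at_z(a,(470,193),100),"beaker",at_z(a,(420,327),85),"tin",at_z(a,(230,184),70))
ca=cv2.resize(a["pixels"][140:300,250:420],None,fx=3.5,fy=3.5,interpolation=2)
cv2.imwrite("pics/ca.png",ca[:,:,::-1])
E
```

```text
tray [array([ 329.5, -373.5]), array([ 364. , -226.5]), array([ 491.5, -255.2]), array([ 465.2, -407. ])]
jar [474.7  19.8  85. ] [473.9  24.3  85. ]
handle [585.8  15.7 190. ] [555.5  -0.  190. ]
rack [409.8 291.9 100. ] beaker [732.3 300.9  85. ] tin [ 621.7 -217.5   70. ]
```

View pics/ca.png

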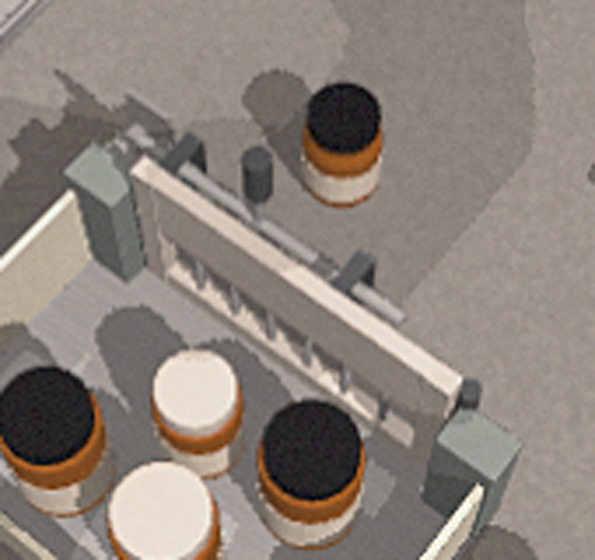

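The crop shows the handle top at image (323.4,184.3), the gate's top front corner at the free edge at about (292,185), and the hinge barrel near (384,249).

Run:
```python
from h import *
np.set_printoptions(precision=1,suppress=True)
a=load("pics/scene0.npz");b=load("pics/side0.npz")
H=at_z(a,(323.4,184.3),190);E=at_z(a,(292.3,184.9),145);G=at_z(a,(384,249.5),145)
print(H,at_z(a,(323.7,196.3),150),E,G)
d=G[:2]-E[:2];L=np.linalg.norm(d);u=d/L;print(L,u,np.degrees(np.arctan2(-u[0],u[1])))
n=np.array([-u[1],u[0]]) 
print("handle rel G: along",(G-H)[:2]@u,"front",(H-G)[:2]@n,"edge front",(E-G)[:2]@n)
print("jar front",(at_z(a,(348,172),85)-G)[:2]@n)
print(proj(b,[H,E,G]))
cb=cv2.resize(b["pixels"][140:280,240:400],None,fx=4,fy=4,interpolation=2)
cv2.imwrite("pics/cb.png",cb[:,:,::-1])
```

```text
[586.5  15.9 190. ] [590.9  17.9 150. ] [593.9 -56.2 145. ] [641.2 177.5 145. ]
238.46258878831446 [0.2 1. ] -11.434344292264194
handle rel G: along 169.2487275887103 front 21.610100983694455 edge front -4.626405074189101e-15
jar front 131.93741620668922
[[314.8 169.4]
 [315.  168.9]
 [284.6 219.5]]
```

View pics/cb.png

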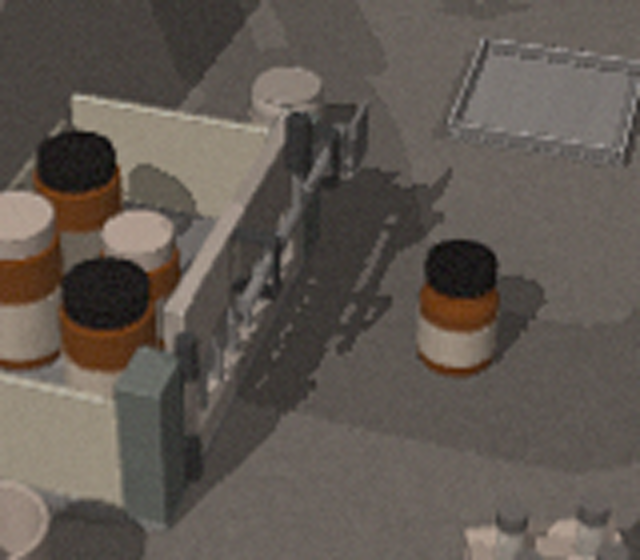

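The handle measured in the scene view projects to where the side view shows it, so the geometry agrees. The jar is at (474,21), the handle at (587,16) with gate yaw about -11.4°, and the tray at (412,-315).

```bash
cat > go.py <<'E'
import sys
from h import *
from bench import sensors
def rel(x,y,z,yaw):
    st=sensors.sense()
    Rt=Ro.from_euler("xyz",st["tcp_rot"],degrees=True); Rg=Ro.from_euler("xyz",[180,0,yaw],degrees=True)
    d=Rt.inv().apply(np.array([x,y,z])-st["tool_pos"])/10
    print("t",round(st["time"],2),"tcp",np.round(st["tool_pos"],1),np.round(st["tcp_rot"],2),"F",np.round(st["ft_force"],1),"gap",round(st["finger_gap"],1),"grip",round(st["grip_force"],1),"q",np.round(st["joint_pos"]))
    print("shift",np.round(d,2),"turn",np.round((Rt.inv()*Rg).as_rotvec(degrees=True),1))
if __name__=="__main__": rel(*map(float,sys.argv[1:]))
E
python3 go.py 474 21 200 168.6
```

```text
t 0.15 tcp [ 270.9 -534.9  230.5] [-1.7992e+02 -1.0000e-02  2.6860e+01] F [ 0.2  0.1 -0.2] gap 85.6 grip 0.0 q [-68.   8.  85.  -0.  87.  -5.]
shift [ 43.23 -40.41   3.11] turn [-0.000e+00 -1.000e-01 -1.417e+02]
```

Call:
play_rows(
  motion=[
    [[43.2, -40.4, 3.1, 0, 0, -141.7], [43.2, -40.4, 3.1, 0, 0, -141.7], [43.2, -40.4, 3.1, 0, 0, -141.7], [43.2, -40.4, 3.1, 0, 0, -141.7], [43.2, -40.4, 3.1, 0, 0, -141.7]],
  ],
  jaw=1,
)

```text
time: 0.65
tool_pos: [356.8, -298.8, 217.8]
tcp_rot: [-180.0, -0.0, 70.2]
ft_force: [0.7, -0.6, -0.0]
finger_gap: 85.4
grip_force: 0.0
```

```bash
python3 go.py 474 21 200 168.6
```

```text
t 0.65 tcp [ 356.8 -298.8  217.8] [-1.7999e+02 -1.0000e-02  7.0160e+01] F [ 0.7 -0.6 -0. ] gap 85.4 grip 0.0 q [-46. -13. 107.   0.  87. -26.]
shift [34.06  0.17  1.79] turn [  0.   -0.  -98.4]
```

Call:
play_rows(
  motion=[
    [[34.1, 0.2, 1.8, 0, 0, -98.4], [34.1, 0.2, 1.8, 0, 0, -98.4], [34.1, 0.2, 1.8, 0, 0, -98.4], [34.1, 0.2, 1.8, 0, 0, -98.4], [34.1, 0.2, 1.8, 0, 0, -98.4]],
  ],
)

```text
time: 1.15
tool_pos: [444.4, -64.9, 205.0]
tcp_rot: [180.0, 0.0, 113.2]
ft_force: [1.8, 0.1, 0.1]
finger_gap: 85.4
grip_force: 0.0
```

```bash
python3 go.py 474 21 200 168.6
```

```text
t 1.15 tcp [444.4 -64.9 205. ] [1.7998e+02 2.0000e-02 1.1315e+02] F [1.8 0.1 0.1] gap 85.4 grip 0.0 q [-15. -16. 110.  -0.  86. -38.]
shift [6.73 6.1  0.5 ] turn [  0.    0.  -55.4]
```

Call:
play_rows(
  motion=[
    [[6.7, 6.1, 0.5, 0, 0, -55.4], [6.7, 6.1, 0.5, 0, 0, -55.4], [6.7, 6.1, 0.5, 0, 0, -55.4], [6.7, 6.1, 0.5, 0, 0, -55.4], [6.7, 6.1, 0.5, 0, 0, -55.4]],
  ],
)

```text
time: 1.65
tool_pos: [474.2, 19.2, 199.6]
tcp_rot: [-180.0, -0.0, 156.2]
ft_force: [0.4, 0.6, -0.0]
finger_gap: 85.2
grip_force: 0.0
```

```bash
python3 go.py 474 21 200 168.6
```

```text
t 1.65 tcp [474.2  19.2 199.6] [-1.7998e+02 -5.0000e-02  1.5621e+02] F [ 0.4  0.6 -0. ] gap 85.2 grip 0.0 q [ -4. -11. 107.  -0.  84. -70.]
shift [ 0.09  0.16 -0.04] turn [ -0.   -0.  -12.4]
```

Call:
play_rows(
  motion=[
    [[0, 0, 0, 0, 0, -12.4], [0, 0, 0, 0, 0, -12.4], [0, 0, 0, 0, 0, -12.4]],
  ],
)

```text
time: 1.95
tool_pos: [474.2, 18.6, 199.7]
tcp_rot: [-180.0, -0.0, 168.2]
ft_force: [-0.2, 0.4, -0.8]
finger_gap: 85.2
grip_force: 0.0
```

Run:
```python
from go import *
from bench import optics
s=wrist(optics,sensors); np.savez("pics/w1.npz",**s)
print(proj(s,[[474,21,85],[474,21,0],[587,16,190]]))
cv2.imwrite("pics/w1.png",s["pixels"][:,:,::-1])
rel(474,21,200,168.6)
```

```text
[[322.0000727  190.83033389]
 [321.49165021 171.93594412]
 [348.55829222 385.51713549]]
t 2.0 tcp [474.3  18.5 199.8] [-1.8000e+02 -2.0000e-02  1.6808e+02] F [0.2 0.7 0.3] gap 85.3 grip 0.0 q [ -4. -11. 107.   0.  84. -82.]
shift [ 0.08  0.24 -0.02] turn [-0.  -0.  -0.5]
```

View pics/w1.png

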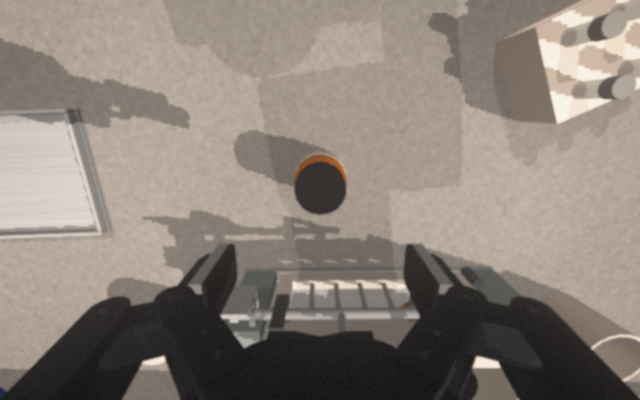

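The wrist view shows the cap centred at about (321,188), within 3 px of prediction, so I'm going down on the jar.

```bash
python3 go.py 473.5 20.5 20 168.6
```

```text
t 2.0 tcp [474.3  18.5 199.8] [-1.8000e+02 -2.0000e-02  1.6808e+02] F [0.2 0.7 0.3] gap 85.3 grip 0.0 q [ -4. -11. 107.   0.  84. -82.]
shift [ 0.11  0.18 17.98] turn [-0.  -0.  -0.5]
```

Call:
play_rows(
  motion=[
    [[0.1, 0.2, 3, 0, 0, -0.5], [0.1, 0.2, 7, 0, 0, -0.5], [0.1, 0.2, 10.5, 0, 0, -0.5], [0.1, 0.2, 13.5, 0, 0, -0.5], [0.1, 0.2, 15.5, 0, 0, -0.5]],
  ],
)

```text
time: 2.5
tool_pos: [472.2, 20.7, 42.4]
tcp_rot: [-180.0, -0.2, 168.5]
ft_force: [-0.3, 0.4, 0.3]
finger_gap: 84.9
grip_force: 0.0
```

Call:
play_rows(
  motion=[
    [[0, 0, 1.3, 0, 0, 0], [0, 0, 2.2, 0, 0, 0], [0, 0, 2.5, 0, 0, 0], [0, 0, 2.5, 0, 0, 0]],
  ],
)

```text
time: 2.9
tool_pos: [474.3, 20.6, 20.4]
tcp_rot: [180.0, 0.0, 168.7]
ft_force: [-0.2, 0.2, 0.1]
finger_gap: 85.4
grip_force: 0.0
```

Call:
play_rows(
  motion=[
    [[0, 0, 0, 0, 0, 0], [0, 0, 0, 0, 0, 0], [0, 0, 0, 0, 0, 0], [0, 0, 0, 0, 0, 0], [0, 0, 0, 0, 0, 0]],
  ],
  jaw=0.4,
  squeeze=30,
)

```text
time: 3.4
tool_pos: [475.5, 19.6, 22.4]
tcp_rot: [-179.9, 0.2, 168.7]
ft_force: [-4.1, -4.7, 13.4]
finger_gap: 55.3
grip_force: 29.3
```

Call:
play_rows(
  motion=[
    [[0, 0, -0.5, 0, 0, 0], [0, 0, -1.5, 0, 0, 0], [0, 0, -3, 0, 0, 0], [0, 0, -4.5, 0, 0, 0], [0, 0, -5, 0, 0, 0]],
  ],
  squeeze=40,
)

```text
time: 3.9
tool_pos: [475.0, 20.8, 72.1]
tcp_rot: [180.0, 0.2, 168.7]
ft_force: [0.3, 0.3, -3.1]
finger_gap: 54.8
grip_force: 42.5
```

Run:
```python
from go import *
from bench import optics
s=optics.snapshot("side");np.savez("pics/s2.npz",**s)
cv2.imwrite("pics/s2.png",cv2.resize(s["pixels"][100:260,280:440],None,fx=3.5,fy=3.5)[:,:,::-1])
rel(412,-315,72,110)
```

```text
t 3.95 tcp [475.2  20.7  72.2] [179.97   0.18 168.68] F [ 1.1  0.9 -0.9] gap 54.8 grip 42.5 q [ -4.  -4. 114.   0.  70. -82.]
shift [ -0.39 -34.16   0.  ] turn [ 0.1  0.1 58.7]
```

View pics/s2.png

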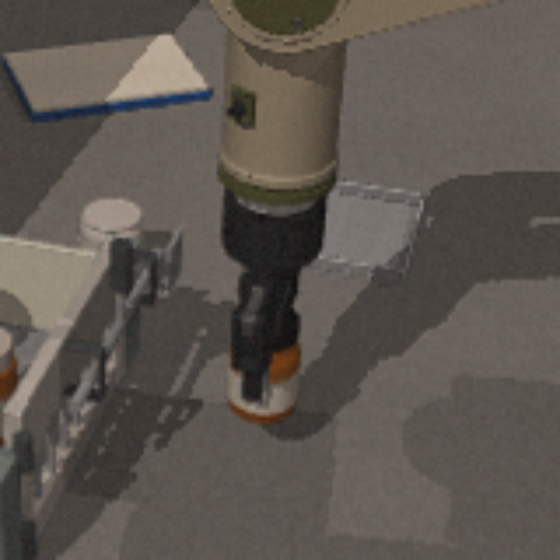

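The jar hangs upright in the fingers at crop (263,380), clear of the bench. I'm carrying it to the tray.

Call:
play_rows(
  motion=[
    [[0, -2, 0, 0, 0, 5], [-0.1, -5.5, 0, 0, 0, 12], [-0.2, -9.5, 0, 0, 0, 19], [-0.3, -13.5, 0, 0, 0, 26], [-0.3, -17.5, 0, 0, 0, 33]],
  ],
)

```text
time: 4.45
tool_pos: [441.7, -152.6, 69.5]
tcp_rot: [-180.0, -0.0, 135.4]
ft_force: [1.0, -0.2, -3.3]
finger_gap: 54.8
grip_force: 42.6
```

```bash
python3 go.py 412 -315 72 110
```

```text
t 4.45 tcp [ 441.7 -152.6   69.5] [-1.8000e+02 -3.0000e-02  1.3542e+02] F [ 1.  -0.2 -3.3] gap 54.8 grip 42.6 q [-25.  -5. 115.   0.  70. -71.]
shift [ -9.28 -13.65  -0.25] turn [-0.  -0.  25.4]
```

Call:
play_rows(
  motion=[
    [[-2.3, -3.4, -0.2, 0, 0, 6], [-4.6, -6.8, -0.2, 0, 0, 12], [-6.9, -10.2, -0.2, 0, 0, 18], [-8.6, -12.6, -0.2, 0, 0, 23], [-9.3, -13.6, -0.2, 0, 0, 25]],
  ],
)

```text
time: 4.95
tool_pos: [413.0, -316.1, 71.6]
tcp_rot: [-180.0, 0.0, 110.4]
ft_force: [0.7, -0.6, -3.1]
finger_gap: 54.8
grip_force: 42.6
```

Call:
play_rows(
  motion=[
    [[0, 0, 0, 0, 0, 0], [0, 0, 0.5, 0, 0, 0], [0, 0, 1, 0, 0, 0], [0, 0, 1, 0, 0, 0]],
  ],
)

```text
time: 5.35
tool_pos: [413.6, -311.9, 60.6]
tcp_rot: [-179.9, -0.1, 110.8]
ft_force: [-0.2, 0.1, -2.8]
finger_gap: 54.5
grip_force: 42.6
```

Run:
```python
from go import *
from bench import optics
s=optics.snapshot("scene");np.savez("pics/sc3.npz",**s)
w=wrist(optics,sensors)
im=np.vstack([cv2.resize(s["pixels"][60:180,180:360],(600,300) ),cv2.resize(w["pixels"],(480,300))[:, :].repeat(1,0) if 0 else cv2.copyMakeBorder(cv2.resize(w["pixels"],(480,300)),0,0,0,120,0)])
cv2.imwrite("pics/m3.png",im[:,:,::-1])
rel(412,-315,27.5,110)
```

```text
t 5.45 tcp [ 414.  -312.7   61.5] [-1.7998e+02 -6.0000e-02  1.1078e+02] F [ 0.1 -0.  -2.9] gap 54.9 grip 42.6 q [-43.   4. 108.   0.  69. -64.]
shift [-0.15 -0.27  3.4 ] turn [-0.  -0.1  0.8]
```

View pics/m3.png

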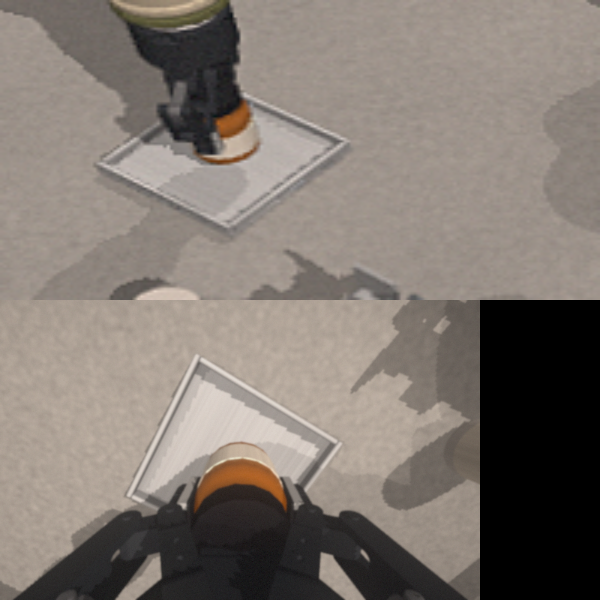

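The jar is over the tray's centre (crop (230,150)), so I'm lowering it until it touches.

Call:
play_rows(
  motion=[
    [[-0.1, -0.2, 0.7, 0, 0, 0], [-0.1, -0.2, 1.6, 0, 0, 0], [-0.1, -0.2, 2.4, 0, 0, 0], [-0.1, -0.2, 2.9, 0, 0, 0], [-0.1, -0.2, 3.1, 0, 0, 0]],
  ],
)

```text
time: 5.95
tool_pos: [411.8, -314.9, 29.8]
tcp_rot: [-180.0, -0.1, 110.7]
ft_force: [0.4, 0.6, -3.1]
finger_gap: 55.1
grip_force: 42.6
```

Call:
play_rows(
  motion=[
    [[0, 0, 0.1, 0, 0, 0], [0, 0, 0.2, 0, 0, 0], [0, 0, 0.3, 0, 0, 0]],
  ],
)

```text
time: 6.25
tool_pos: [412.7, -315.7, 28.3]
tcp_rot: [180.0, 0.0, 110.7]
ft_force: [0.2, 0.6, -2.3]
finger_gap: 54.9
grip_force: 42.6
```

Call:
play_rows(
  motion=[
    [[0, 0, 0.1, 0, 0, 0], [0, 0, 0.2, 0, 0, 0], [0, 0, 0.2, 0, 0, 0]],
  ],
)

```text
time: 6.55
tool_pos: [412.7, -315.8, 27.5]
tcp_rot: [180.0, 0.0, 110.7]
ft_force: [-5.9, 4.5, 11.2]
finger_gap: 54.9
grip_force: 43.6
```

Contact. I'm opening and rising.

Call:
play_rows(
  motion=[
    [[0, 0, -0.1, 0, 0, 0], [0, 0, -0.1, 0, 0, 0], [0, 0, -0.1, 0, 0, 0], [0, 0, -0.1, 0, 0, 0], [0, 0, -0.1, 0, 0, 0]],
  ],
  jaw=1,
)

```text
time: 7.05
tool_pos: [412.4, -315.4, 26.9]
tcp_rot: [-180.0, -0.0, 110.7]
ft_force: [-0.7, -0.4, -0.2]
finger_gap: 85.6
grip_force: 0.0
```

Call:
play_rows(
  motion=[
    [[0, 0, -1, 0, 0, 0], [0, 0, -3, 0, 0, 0], [0, 0, -7, 0, 0, 0], [0, 0, -12, 0, 0, 0], [0, 0, -17, 0, 0, 0]],
  ],
)

```text
time: 7.55
tool_pos: [411.9, -315.0, 199.1]
tcp_rot: [-180.0, -0.0, 110.7]
ft_force: [0.9, -1.1, 0.1]
finger_gap: 85.2
grip_force: 0.0
```

```bash
python3 go.py 587 16 240 168.6
```

```text
t 7.55 tcp [ 411.9 -315.   199.1] [-1.7998e+02 -3.0000e-02  1.1068e+02] F [ 0.9 -1.1  0.1] gap 85.2 grip 0.0 q [-43.  -4. 101.   0.  84. -64.]
shift [24.79 28.06 -4.08] turn [  0.   -0.  -57.9]
```

Call:
play_rows(
  motion=[
    [[5.1, 5.6, -5, 0, 0, -8], [24.8, 28.1, -5, 0, 0, -57.9], [24.8, 28.1, -5, 0, 0, -57.9], [24.8, 28.1, -5, 0, 0, -57.9], [24.8, 28.1, -5, 0, 0, -57.9]],
  ],
)

```text
time: 8.05
tool_pos: [525.7, -100.3, 239.3]
tcp_rot: [180.0, 0.1, 153.4]
ft_force: [1.3, -0.5, 0.4]
finger_gap: 85.3
grip_force: 0.0
```

```bash
python3 go.py 545 8 245 168.6
```

```text
t 8.05 tcp [ 525.7 -100.3  239.3] [1.7999e+02 8.0000e-02 1.5339e+02] F [ 1.3 -0.5  0.4] gap 85.3 grip 0.0 q [-16.  -3.  95.  -0.  88. -80.]
shift [ 3.13 10.54 -0.57] turn [  0.    0.1 -15.2]
```

Call:
play_rows(
  motion=[
    [[1, 3.5, -0.6, 0, 0, -7], [2, 7, -0.6, 0, 0, -15.2], [3, 9.8, -0.6, 0, 0, -15.2], [3.1, 10.5, -0.6, 0, 0, -15.2], [3.1, 10.5, -0.6, 0, 0, -15.2]],
  ],
)

```text
time: 8.55
tool_pos: [545.2, 6.5, 244.6]
tcp_rot: [-180.0, 0.0, 168.4]
ft_force: [0.1, -1.1, -0.8]
finger_gap: 85.2
grip_force: 0.0
```

Run:
```python
from go import *
from bench import optics
s=wrist(optics,sensors); np.savez("pics/w4.npz",**s)
print(proj(s,[[587,16,190],[594,-56,145],[647,177,145]]))
sc=optics.snapshot("scene")
im=s["pixels"].copy(); im[:120,:180]=sc["pixels"][60:180,160:340]
cv2.imwrite("pics/w4.png",im[:,:,::-1])
rel(587,16,153,168.6)
```

```text
[[342.19005648 260.82205824]
 [265.61965334 256.7273733 ]
 [516.1544038  261.85659618]]
t 8.65 tcp [545.    4.7 244.3] [-1.7997e+02  1.0000e-02  1.6823e+02] F [-0.2  0.9  1.6] gap 85.3 grip 0.0 q [ -5.  -1.  93.  -0.  88. -83.]
shift [-3.88  1.97  9.13] turn [-0.   0.  -0.4]
```

View pics/w4.png

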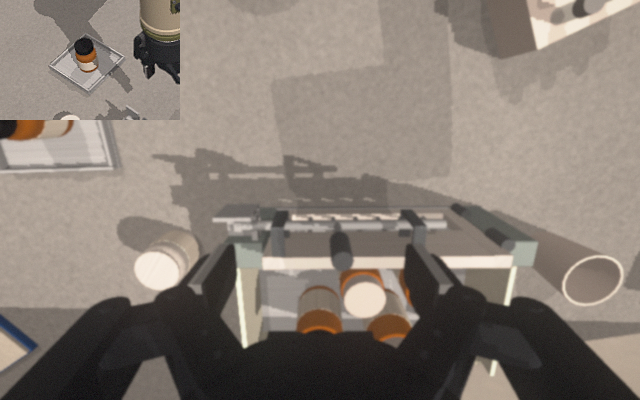

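The inset shows the jar upright in the tray. The handle top is at (342,260), as predicted, and the gate runs parallel to the finger line. I'll narrow the jaws, go over the handle and descend.

Call:
play_rows(
  motion=[
    [[-1, 0.5, 0, 0, 0, -0.4], [-2.5, 1.2, 0, 0, 0, -0.4], [-3.7, 1.9, 0, 0, 0, -0.4], [-3.9, 2, 0, 0, 0, -0.4], [-3.9, 2, 0, 0, 0, -0.4]],
  ],
  jaw=0.55,
)

```text
time: 9.15
tool_pos: [587.5, 16.5, 243.6]
tcp_rot: [-180.0, -0.0, 168.6]
ft_force: [-0.5, -0.3, 0.3]
finger_gap: 47.0
grip_force: 0.0
```

```bash
python3 go.py 587 16 154 168.6
```

```text
t 9.15 tcp [587.5  16.5 243.6] [-1.7999e+02 -4.0000e-02  1.6861e+02] F [-0.5 -0.3  0.3] gap 47.0 grip 0.0 q [ -3.   5.  86.  -0.  88. -82.]
shift [ 0.03 -0.05  8.96] turn [-0. -0.  0.]
```

Call:
play_rows(
  motion=[
    [[0, 0, 2, 0, 0, 0], [0, 0, 4.5, 0, 0, 0], [0, 0, 6.5, 0, 0, 0], [0, 0, 8.3, 0, 0, 0], [0, 0, 8.9, 0, 0, 0]],
  ],
)

```text
time: 9.65
tool_pos: [585.5, 16.7, 152.6]
tcp_rot: [-180.0, -0.2, 168.6]
ft_force: [0.3, -0.1, -0.5]
finger_gap: 47.1
grip_force: 0.0
```

Call:
play_rows(
  motion=[
    [[0, 0, 0, 0, 0, 0], [0, 0, 0, 0, 0, 0], [0, 0, 0, 0, 0, 0], [0, 0, 0, 0, 0, 0], [0, 0, 0, 0, 0, 0]],
  ],
  jaw=0.1,
  squeeze=40,
)

```text
time: 10.15
tool_pos: [587.9, 17.1, 156.3]
tcp_rot: [180.0, 0.1, 168.7]
ft_force: [-1.5, -0.5, 4.4]
finger_gap: 16.9
grip_force: 39.5
```

Call:
play_rows(
  motion=[
    [[0, 0, -0.4, 0, 0, 0], [0, 0, -0.9, 0, 0, 0], [0, 0, -1.3, 0, 0, 0], [0, 0, -1.5, 0, 0, 0], [0, 0, -1.5, 0, 0, 0]],
  ],
  squeeze=50,
)

```text
time: 10.65
tool_pos: [587.6, 17.2, 170.5]
tcp_rot: [180.0, 0.0, 168.7]
ft_force: [1.0, -1.0, -0.5]
finger_gap: 16.7
grip_force: 48.8
```

Call:
play_rows(
  motion=[
    [[0, 0.4, 0, 0, 0, 0], [0, 1, 0, 0, 0, 0], [0, 1.6, 0, 0, 0, 0], [0, 2, 0, 0, 0, 0], [0, 2, 0, 0, 0, 0]],
  ],
)

```text
time: 11.15
tool_pos: [591.4, 37.8, 170.0]
tcp_rot: [180.0, 0.0, 168.7]
ft_force: [3.9, 0.5, -0.7]
finger_gap: 16.7
grip_force: 48.8
```

Call:
play_rows(
  motion=[
    [[0, 0.5, 0, 0, 0, 0], [0, 1, 0, 0, 0, 0], [0, 1.6, 0, 0, 0, 0], [0, 2, 0, 0, 0, 0], [0, 2, 0, 0, 0, 0]],
  ],
)

```text
time: 11.65
tool_pos: [594.3, 54.8, 169.4]
tcp_rot: [-179.8, -0.1, 168.6]
ft_force: [-1.4, -11.1, -0.9]
finger_gap: 16.5
grip_force: 49.3
```

Run:
```python
from go import *
from bench import optics
sc=optics.snapshot("scene")["pixels"][140:300,240:420];sd=optics.snapshot("side")["pixels"][120:280,240:420]
cv2.imwrite("pics/m5.png",np.vstack([cv2.resize(i,None,fx=1.85*1.8,fy=1.85) if 0 else cv2.resize(i,None,fx=1.85,fy=1.85) for i in (sc,sd)])[:,:,::-1])
rel(587,16,156,168.6)
```

```text
t 11.75 tcp [594.4  54.8 169.4] [-1.798e+02 -9.000e-02  1.686e+02] F [-1.8 -9.7 -1. ] gap 16.8 grip 49.3 q [  0.   9.  90.  -0.  81. -78.]
shift [-0.04 -3.94  1.36] turn [-0.2 -0.1  0. ]
```

View pics/m5.png

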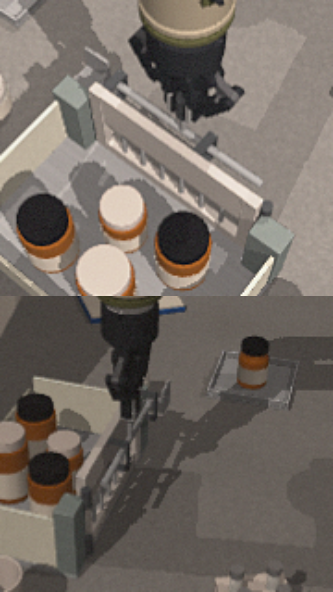

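The bolt is drawn about 40 mm and has met its stop at about 10 N, and the gate is still shut. Next I work out the arc about the hinge.

```bash
cat > arc.py <<'E'
from go import *
st=sensors.sense(); Rt=Ro.from_euler("xyz",st["tcp_rot"],degrees=True)
H=np.array([587,16.3]);a=np.radians(11.4);u=np.array([np.sin(a),np.cos(a)]);n=np.array([-u[1],u[0]])
G=H+170*u-27*n; P=st["tool_pos"][:2]
v=P-G; th0=np.degrees(np.arctan2(n@v,-u@v)-np.arctan2(27,np.sqrt(v@v-27**2)))
print("hinge",G,"r",np.linalg.norm(v),"gate angle now",th0,"s",np.sqrt(v@v-27**2))
for th in map(float,sys.argv[1:]):
    d=th-th0; q=G+Ro.from_euler("z",-d,degrees=True).apply(np.r_[v,0])[:2]-P
    print(th,np.round(Rt.inv().apply(np.r_[q,0])/10,2),"turn z",round(d,1))
E
python3 arc.py 2 4 7 10 13 16 20 24.6
```

```text
hinge [647.06906958 177.6093515 ] r 133.6542328581255 gate angle now 0.14884282950149594 s 130.89864002690797
2.0 [0.42 0.1  0.  ] turn z 1.9
4.0 [0.87 0.21 0.  ] turn z 3.9
7.0 [1.54 0.42 0.  ] turn z 6.9
10.0 [2.2  0.66 0.  ] turn z 9.9
13.0 [2.84 0.94 0.  ] turn z 12.9
16.0 [3.47 1.24 0.  ] turn z 15.9
20.0 [4.28 1.71 0.  ] turn z 19.9
24.6 [5.17 2.31 0.  ] turn z 24.5
```

Call:
play_rows(
  motion=[
    [[0, -0.15, 0, 0, 0, 0], [0.4, -0.05, 0, 0, 0, 1.9], [0.9, 0.05, 0, 0, 0, 3.9], [1.5, 0.25, 0, 0, 0, 6.9], [1.5, 0.25, 0, 0, 0, 6.9]],
  ],
)

```text
time: 12.25
tool_pos: [580.5, 61.9, 170.0]
tcp_rot: [-180.0, -0.0, 161.7]
ft_force: [2.0, -5.6, -1.5]
finger_gap: 16.9
grip_force: 49.4
```

```bash
python3 arc.py 7 10 13 16 20 24.6; python3 go.py 600 0 160 168
```

```text
hinge [647.06906958 177.6093515 ] r 133.47494334860176 gate angle now 6.829091110960364 s 130.71557100021576
7.0 [0.04 0.01 0.  ] turn z 0.2
10.0 [0.72 0.17 0.  ] turn z 3.2
13.0 [1.39 0.36 0.  ] turn z 6.2
16.0 [2.05 0.6  0.  ] turn z 9.2
20.0 [ 2.91  0.96 -0.  ] turn z 13.2
24.6 [ 3.86  1.44 -0.  ] turn z 17.8
t 12.25 tcp [580.5  61.9 170. ] [-1.7996e+02 -1.0000e-02  1.6171e+02] F [ 2.  -5.6 -1.5] gap 16.9 grip 49.4 q [  1.   7.  92.  -0.  81. -71.]
shift [-3.79 -5.27  1.  ] turn [-0.  -0.  -6.3]
```

Call:
play_rows(
  motion=[
    [[0.7, 0.1, 0, 0, 0, 3.2], [1.4, 0.3, 0, 0, 0, 6.2], [2, 0.5, 0, 0, 0, 9.2], [2.9, 0.9, 0, 0, 0, 13.2], [2.9, 0.9, 0, 0, 0, 13.2]],
  ],
)

```text
time: 12.75
tool_pos: [556.6, 80.1, 170.5]
tcp_rot: [179.9, 0.1, 148.6]
ft_force: [6.4, -1.9, -1.6]
finger_gap: 17.0
grip_force: 49.4
```

```bash
python3 arc.py 20 22 24.3 24.8; python3 go.py 600 0 160 168
```

```text
hinge [647.06906958 177.6093515 ] r 133.0320166400761 gate angle now 19.727088253273873 s 130.26326209382862
20.0 [ 0.06  0.01 -0.  ] turn z 0.3
22.0 [ 0.52  0.11 -0.  ] turn z 2.3
24.3 [ 1.03  0.25 -0.  ] turn z 4.6
24.8 [ 1.14  0.28 -0.  ] turn z 5.1
t 12.75 tcp [556.6  80.1 170.5] [1.7994e+02 7.0000e-02 1.4859e+02] F [ 6.4 -1.9 -1.6] gap 17.0 grip 49.4 q [  3.   4.  96.   0.  81. -56.]
shift [-7.87 -4.57  1.05] turn [  0.    0.1 -19.4]
```

Call:
play_rows(
  motion=[
    [[0.5, 0.1, 0, 0, 0, 2.3], [1, 0.2, 0, 0, 0, 4.6], [1.1, 0.2, 0, 0, 0, 4.8], [1.1, 0.2, 0, 0, 0, 4.8], [1.1, 0.2, 0, 0, 0, 4.8]],
  ],
)

```text
time: 13.25
tool_pos: [549.0, 86.5, 170.5]
tcp_rot: [179.9, 0.1, 143.9]
ft_force: [5.1, -3.1, -2.0]
finger_gap: 16.2
grip_force: 49.4
```

```bash
python3 arc.py 24.3
python3 - <<'E'
from h import *
from bench import optics
sc=optics.snapshot("scene");np.savez("pics/sc6.npz",**sc)
cv2.imwrite("pics/m6.png",cv2.resize(sc["pixels"][60:360,180:520],None,fx=2,fy=2,interpolation=2)[:,:,::-1])
E
```

```text
hinge [647.06906958 177.6093515 ] r 133.8512450872162 gate angle now 24.089007784094843 s 131.09979333087455
24.3 [ 0.05  0.01 -0.  ] turn z 0.2
```

View pics/m6.png

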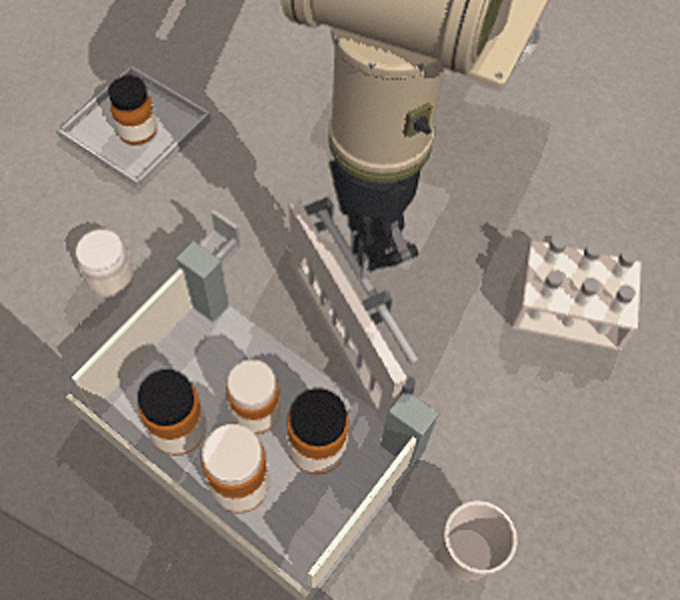

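The gate is ajar, with its free edge's top corner at crop (294,206), which is image (327,163). The jar is upright in the tray, and the rack, beaker and tin haven't been disturbed.

Run:
```python
from h import *
s=load("pics/sc6.npz"); e=at_z(s,(327,163),145); e0=np.array([593.9,-56.2]); print(e, np.linalg.norm(e[:2]-e0))
g=np.array([647.1,177.6]); f=lambda p:np.arctan2(p[0]-g[0],p[1]-g[1])
print("angle",abs(f(e[:2])-f(e0)))
```

```text
[510.3521014  -16.13841306 145.        ] 92.65625779238931
angle 0.39089782626398906
```

Call:
play_rows(
  motion=[
    [[0, 0, 0, 0, 0, 0], [0, 0, 0, 0, 0, 0], [0, 0, 0, 0, 0, 0], [0, 0, 0, 0, 0, 0], [0, 0, 0, 0, 0, 0]],
  ],
)

```text
time: 13.8
tool_pos: [549.0, 86.5, 170.5]
tcp_rot: [179.9, 0.1, 143.9]
ft_force: [4.4, -2.8, -1.5]
finger_gap: 16.6
grip_force: 49.4
```

Call:
play_rows(
  motion=[
    [[0.1, 0, 0, 0, 0, 0.4], [0.2, 0.05, 0, 0, 0, 0.8], [0.2, 0.05, 0, 0, 0, 0.8], [0.2, 0.05, 0, 0, 0, 0.8], [0.2, 0.05, 0, 0, 0, 0.8]],
  ],
)

```text
time: 14.3
tool_pos: [547.5, 87.8, 170.4]
tcp_rot: [180.0, 0.1, 143.1]
ft_force: [4.2, -3.9, -1.0]
finger_gap: 16.6
grip_force: 49.4
```

```bash
python3 arc.py 24; python3 -c "
from bench import job;print(job.hand_in())"
```

```text
hinge [647.06906958 177.6093515 ] r 134.05513618663153 gate angle now 24.933711055744297 s 131.3079568724467
24.0 [-0.21 -0.04  0.  ] turn z -0.9
the job is handed in; nothing more can be done
None
```

The job is handed in at 14.3 s of the 48 s: the jar stands upright in the tray, the bolt is drawn clear, and the arm is still holding the gate ajar by its handle with an estimated gap of 95–103 mm; the tube rack, beaker and tin were not touched.

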